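Check a new number-plate rack with the try square

TASK

The try square has been left standing among the stamps on the clerk's swivel tray: lift it off, and check the glued corner of the half-built number-plate rack with it - stock flat on the base board, blade end pressed gently but fully flush to the inside of the upright panel, held there for about a second. Then set the square down, do not drop it, standing upright on its stock on the green tool mat, and leave the stamps standing on the swivel tray.

Things in the scene. Friction and masses are not known exactly. Their poses are not given: they have to be found in the camera images.
- square_stock (a point): Try square, about 320 g. Blue metal stock, 115 long x 22 wide x 36 mm high, on which it stands; steel blade 28 x 4 mm rising at one end to 135 mm above the stock's underside. Point: centre of the stock, 18 mm above its underside. x runs along the stock to the blade end, z up the blade. Blade spans x = +29.5 to +57.5 mm: grip the stock across its 22 mm near x = -30 mm, clear of the blade.
- square_heel (a point): The same square's heel (same axes): outer bottom corner, mid-width, 57.5 mm along +x and 18 mm below square_stock. The stock's end and the blade's outer edge form one flat upright face here, at right angles to the stock's underside.
- rack_corner (a point): Corner to check on the plywood plate rack (rigid, does not move): middle of the inside line where the upright panel meets the base board's top, 18 mm above the counter. x is level and points into the panel, y along the joint, z up. Panel: inside face at x = 0, 120 high, 190 wide (y -95 to +95), 15 mm thick. Board top: x -215 to 0, 190 wide.
- rack_base: The rack's base board, 230 x 190 mm, top face 18 mm above the counter; origin on the counter under the board's centre, which is 100 mm from the panel's inside face. x axis towards the panel.
- rack_panel: The rack's upright panel, 190 wide x 120 high x 15 mm, wood brown. The origin and axes are the same as those of rack_base (not the middle of the panel).
- tray_top (a point): Centre of the swivel tray's top face, a round wooden disc with a grey inlay, 260 mm across, 36 mm above the counter. It spins freely about its centre at the slightest push (its stand does not move); the square and two stamps stand on it.
- stamp_red_mid (a point): Round rubber stamp with red knob, 64 mm high, foot 36 mm across, 60 g, loose on the swivel tray; the point is half-way up on its axis, z up.
- stamp_green_mid (a point): The same stamp with a green knob.
- mat_top (a point): Centre of the top face of the green tool mat, 150 (x) x 160 mm (y), 3 mm thick, fixed on the counter and empty.
- mat: The same green tool mat; origin under its centre, on the counter.
- square: The same try square; origin under the stock's centre, on the underside, axes as square_stock.
Not all that is in view belongs to the job. What is shaped like the part that bears stamp_green_mid but blue is not meant. There is more than one size of the square; the job needs the smaller.

How it is judged:
By the outcome, as a careful person would: the job done as asked, in the order asked, and still so for the second after the job is handed in, with the robot touching nothing.
It also fails if it takes over 67 s, if anything falls off the work surface, if the arm or the gripper's body presses on something with over 40 N, if the wrist force passes 120 N, or if a joint passes its speed limit or range.

ROBOT

A 6-joint arm with a two-finger parallel gripper is mounted at the origin on the work surface. World frame = base frame: x ahead of the robot, y to its left, z up, the work surface at z = 0. Lengths are in m, angles in rad, forces in N, time in s.
With the tool pointing down it reaches from about 0.4 to 0.825 m from the base axis. Payload 7 kg.
Tool frame: the origin (TCP) lies midway between the tips of the shut fingers; the grasp point (between the pads) lies 19 mm behind it; z points along the fingers, y is the line along which they close (so a half turn about z gives the same grasp; the last joint's range is limited). The gripper opens to 88 mm and grips with 3 to 60 N. Pads are 19 mm wide; open, the fingers measure 130 mm over their backs; the gripper's body (78 mm by 193 mm) begins 47 mm behind the grasp point.
Start: joints at [-0.857, 0.359, 0.012, 0, -1.224, -0.288], TCP at [0.279, -0.615, 0.227] pointing down, gripper open.
Joint ranges: [-3.07, 3.07], [-1.43, 2.12], [-1.02, 1.25], [-3.03, 1.67], [-3.05, -0], [-3.03, 3.03]. Speed limits (rad/s): [2.39, 2.39, 3.01, 3.14, 3.14, 3.14].

INTERFACE

Orientations are given as [roll, pitch, yaw] about the fixed x, y, z axes, in that order (R = Rz(yaw) Ry(pitch) Rx(roll)).
In Python, from station import get_state, grab_frame, calibration, job_done, boxes_of, regions_of, spot_point gives the robot as it stands. The module is installed in compiled form; this text tells all that it offers.
- The arm moves only by the tool arm_command, never from a script. Its argument "commands" is a list of rows, each an object of numbers: "tx", "ty", "tz": the shift along the tool's x, y, z each as a share of 25 cm, from -1 to 1; "twist": the turn about the tool's z as a share of 180 degrees, from -1 to 1. A call has exactly 8 rows; each row is the pose to reach, as a shift and turn from the pose commanded when the call began, along the tool's axes at that moment, turning the shorter way round; what a row does not reach only later rows make up. A row lasts 1/12 s, in which the tool goes at most 41.7 mm and 7.16 degrees, less where a joint would pass 70% of its speed; a pose out of reach is approached as far as the arm can. A call with a number of a shift or a turn outside -1 to 1 is refused whole. A call with a gripper value outside its range is refused whole. "claw" is the opening, from 0 (shut) to 1 (fully open), set as the call begins (left out, the last holds). The fingers move at their own pace and stop on an object; "grip_force" is the grip in N (left out, the last holds). Time passes only in rows, so rows that repeat a pose let the fingers close, or fill a call up. It gives the time, the measured TCP pose, the force, the opening and the grip force at its end, in the units of the state.
- get_state(): the state, without advancing time (a new reading comes with each control period).
- grab_frame(name): name is "scene" or "side" or "wrist"; returns the picture (384x512x3 uint8, red, green, blue); there is no depth.
- calibration(name): a dict with "camera_matrix" (3x3 intrinsics, pixels), "k1" (the pictures are not rectified: a ray, as slopes to the right and down, at radius r is drawn at 1 + k1 r^2 times it, then the intrinsics apply), "extrinsics" (4x4, takes a point from camera to world coordinates). Camera axes: x right, y down, z forward; pixel columns grow to the right and rows downward; lengths in m; the calibration is good to about 2 mm. A picture is of the moment at which its call begins: read the wrist's pose just before it. calibration takes no time and is no camera call; for the wrist camera it gives the pose at the moment of the call.
- job_done(): hands the job in; it is judged then, once.
Trained networks look in the newest picture that a camera, given by its name, has taken for a name from the list of things; names that differ only in an ending like _2 or _b are one class to them, and where a whole thing is asked for, a point or a joint stands for the part that bears it (a point fixed in the world has none). Each returns a list of dicts, best first, with "score" (0 to 1); they miss things now and then, are a little off and sometimes report something else, mostly with a low value. They report only what shows in the picture. A call takes as long as a camera call. They do not tell look-alikes from the thing itself.
- boxes_of(query, camera): "rect" ([left, top, right, bottom] in pixels, round what is visible of it).
- regions_of(query, camera): "region" (384x512 bool, what is visible of it) and "rect" ([left, top, right, bottom] in pixels, round what is visible of it).
- spot_point(query, camera): "uv" ([column, row] in pixels: a listed point, or the origin of a listed thing).
The state is a dict: "t": time; "q": joint angles; "qd": joint speeds; "joint_efforts": joint torques, N m; "eef_pos": TCP position; "ee_rot": TCP orientation; "force": force on the tool from outside, world axes, zero at the start; "moment": the same for the moment, N m; "width": finger opening in m; "gripper_force": force on a finger pad.
Only numpy, scipy, OpenCV 4.12 (cv2) and the standard library are available. Lean on these libraries where they do the work, as an engineer would, in place of code of your own. Each camera call takes 0.05 s, during which the arm holds its last target. There are 200 camera calls.

## Working session

There is one attempt and no reset: what is moved stays moved. The work goes in short steps, Python scripts to look and compute and a tool call to move; the robot and the scene stay as the last step left them, time stands still between calls to the robot, and variables do not carry over. Pictures are saved under pics/ and viewed, at most 10 in all, crops included, and the job is handed in when it is done.

Besides the shell and the picture viewer there is one more tool, called after ">>>" by a JSON object that holds its "method" and its "body". arm_command: Moves the arm, as the interface text tells. Shift numbers are shares of 25 cm and turn numbers shares of 180 degrees, none past 1 either way. Its arguments: {"type":"object","properties":{"commands":{"type":"array"},"claw":{"type":"number"},"grip_force":{"type":"number"}},"required":["commands"]}

```bash
mkdir -p pics; cat > h.py <<'E'
import numpy as np, cv2
from station import *
def ray(uv,c):
    K=np.array(c["camera_matrix"]);k1=c["k1"];E=np.array(c["extrinsics"])
    d=np.array([(uv[0]-K[0,2])/K[0,0],(uv[1]-K[1,2])/K[1,1]]);s=d.copy()
    for _ in range(30): s=d/(1+k1*(s@s))
    return E[:3,3],E[:3,:3]@np.array([s[0],s[1],1.])
def onz(uv,c,z):
    o,r=ray(uv,c);return o+r*(z-o[2])/r[2]
def proj(p,c):
    K=np.array(c["camera_matrix"]);E=np.array(c["extrinsics"])
    q=E[:3,:3].T@(np.asarray(p,float)-E[:3,3]);s=q[:2]/q[2];s=s*(1+c["k1"]*(s@s))
    return np.array([K[0,0]*s[0]+K[0,2],K[1,1]*s[1]+K[1,2]])
def tri(uvs,cs):
    A=np.zeros((3,3));b=np.zeros(3)
    for u,c in zip(uvs,cs):
        o,r=ray(u,c);r=r/np.linalg.norm(r);P=np.eye(3)-np.outer(r,r);A+=P;b+=P@o
    p=np.linalg.solve(A,b);return p,[round(float(np.linalg.norm(proj(p,c)-u)),1) for u,c in zip(uvs,cs)]
def save(im,n): cv2.imwrite("pics/"+n,im[:,:,::-1])
E
python3 - <<'E'
from h import *
np.set_printoptions(precision=3,suppress=True)
Z=dict(square_stock=.054,square_heel=.036,rack_corner=.018,tray_top=.036,stamp_red_mid=.068,stamp_green_mid=.068,mat_top=.003,rack_base=0,)
for n in ["scene","side"]:
    im=grab_frame(n);save(im,n+"0.png");c=calibration(n);print(n,np.array(c["extrinsics"])[:3,3])
    for q,z in Z.items():
        for d in spot_point(q,n)[:4]: print(q,round(d["score"],2),np.round(d["uv"],1),onz(d["uv"],c,z))
s=get_state();print(s["t"],s["eef_pos"],s["ee_rot"],s["force"])
E
```

```text
scene [1.068 0.079 1.006]
square_stock 0.78 [354.6 187.9] [0.437 0.317 0.054]
square_stock 0.72 [332.6 124.9] [0.222 0.282 0.054]
square_heel 0.66 [311.6 143.4] [0.274 0.221 0.036]
square_heel 0.57 [359. 178.] [0.393 0.337 0.036]
square_heel 0.53 [352.9 191.3] [0.435 0.316 0.036]
square_heel 0.22 [162.  231.5] [ 0.545 -0.168  0.036]
rack_corner 0.73 [177.1 198.6] [ 0.438 -0.143  0.018]
tray_top 0.68 [356.8 207.6] [0.485 0.319 0.036]
tray_top 0.54 [356.4 188.3] [0.426 0.326 0.036]
stamp_red_mid 0.51 [373.  231.1] [0.569 0.341 0.068]
stamp_red_mid 0.41 [357.8 189.3] [0.45  0.321 0.068]
stamp_red_mid 0.32 [261.3 267.4] [0.658 0.076 0.068]
stamp_green_mid 0.54 [259.  197.2] [0.469 0.072 0.068]
stamp_green_mid 0.52 [333.2 223.3] [0.547 0.249 0.068]
mat_top 0.88 [261.5 268.8] [0.633 0.076 0.003]
rack_base 0.81 [162.8 231.4] [ 0.525 -0.175  0.   ]
side [0.227 0.858 1.014]
square_stock 0.68 [341.1 285.5] [0.183 0.309 0.054]
square_stock 0.64 [222.6 264.3] [0.468 0.333 0.054]
square_stock 0.56 [237.2 264.1] [0.435 0.322 0.054]
square_stock 0.33 [180.9 256.3] [0.574 0.342 0.054]
square_heel 0.55 [324.3 266.8] [0.231 0.259 0.036]
rack_corner 0.55 [289.5 145.8] [ 0.42  -0.145  0.018]
tray_top 0.71 [220.1 262. ] [0.481 0.319 0.036]
tray_top 0.6 [199.9 185.9] [0.618 0.102 0.036]
stamp_red_mid 0.72 [181.2 257.3] [0.567 0.352 0.068]
stamp_green_mid 0.59 [259.  194.8] [0.443 0.111 0.068]
stamp_green_mid 0.49 [205.4 226.1] [0.544 0.248 0.068]
mat_top 0.82 [202.4 183.4] [0.628 0.066 0.003]
rack_base 0.81 [257.3 136.5] [ 0.533 -0.174  0.   ]
rack_base 0.25 [257.4 141.2] [ 0.526 -0.153  0.   ]
0.9 [ 0.279 -0.615  0.227] [-3.142  0.    -2.716] [-0.023 -1.094  0.405]
```

```bash
python3 - <<'E'
import cv2
a=cv2.imread("pics/scene0.png");b=cv2.imread("pics/side0.png")
x=cv2.resize(a[90:290,120:440],(800,500),interpolation=3);cv2.imwrite("pics/sc1.png",x)
x=cv2.resize(b[100:340,120:400],(700,600),interpolation=3);cv2.imwrite("pics/si1.png",x)
E
```

```text
(no output)
```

View pics/sc1.png

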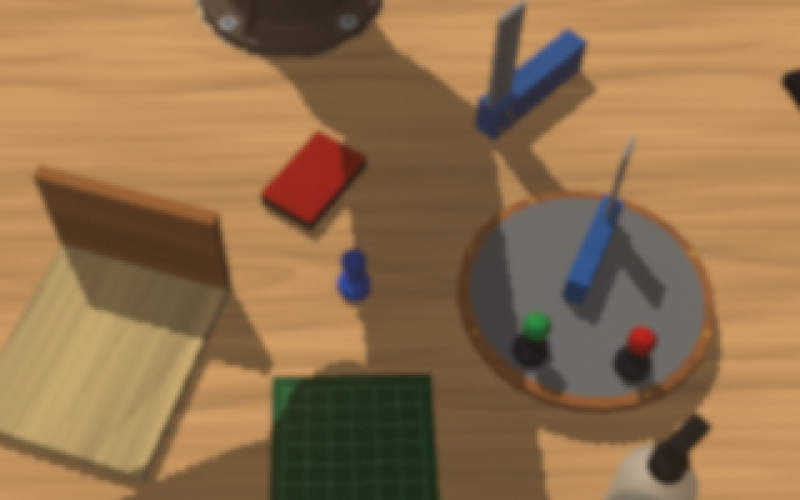

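View pics/si1.png

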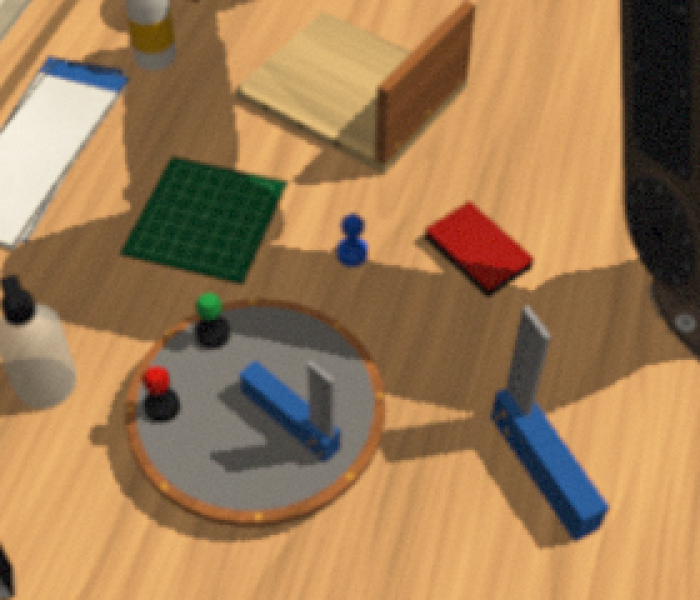

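The scene crop shows the small square on the swivel tray, its blade end toward the robot at full-image (365,172). The stamps are at about (332,228) and (373,233). The larger square stands alone at upper right, the rack is at left with its panel on the robot's side, and the mat is at the bottom, empty.

```bash
cat >> h.py <<'E'
def to(P,yaw=None,s=None):
    "shares (tx,ty,tz,twist) from the current pose to world P,yaw (tool down)"
    from scipy.spatial.transform import Rotation as R
    s=s or get_state();r=R.from_euler("xyz",s["ee_rot"]).as_matrix()
    d=r.T@(np.asarray(P)-s["eef_pos"])/.25
    y0=np.arctan2(r[1,0],r[0,0]);tw=0 if yaw is None else -((yaw-y0+np.pi)%(2*np.pi)-np.pi)/np.pi
    return np.round(np.r_[d,tw],4)
E
python3 - <<'E'
from h import *
np.set_printoptions(precision=4,suppress=True)
a,b=calibration("scene"),calibration("side")
f=lambda x,y:(120+x/2.5,90+y/2.5); g=lambda x,y:(120+x/2.5,100+y/2.5)
p1,e1=tri([f(575,293),g(248,385)],[a,b]); p2,e2=tri([f(632,140),g(310,365)],[a,b])
print("tail",p1,e1,"tip",p2,e2,"yaw",np.arctan2(*(p2-p1)[1::-1]))
# rack corner
L=[];
for n,c in(("scene",a),("side",b)):
    grab_frame(n); L.append(spot_point("rack_corner",n)[0]["uv"])
print(tri(L,[a,b]))
w=calibration("wrist");E=np.array(w["extrinsics"]);s=get_state()
from scipy.spatial.transform import Rotation as R
r=R.from_euler("xyz",s["ee_rot"]).as_matrix();print("cam in tool",r.T@(E[:3,3]-s["eef_pos"]),(r.T@E[:3,:3]).round(2).tolist(),w["camera_matrix"])
print(to([.5,-.2,.3],-3.35),to([.5,.25,.3],-3.35))
E
```

```text
tail [0.4883 0.3013 0.0435] [0.4, 0.4] tip [0.4058 0.3443 0.1817] [1.1, 1.2] yaw 2.6606525965824046
(array([ 0.4214, -0.1532, -0.0092]), [0.8, 0.7])
cam in tool [ 0.0701 -0.0006 -0.1585] [[0.0, -0.97, -0.26], [1.0, 0.0, -0.0], [0.0, -0.26, 0.97]] [[294.9276   0.     255.3189]
 [  0.     294.9276 185.7345]
 [  0.       0.       1.    ]]
[-1.4911  1.1452 -0.2937  0.2019] [-2.2345  2.7845 -0.2937  0.2019]
```

>>> {"method": "arm_command", "body": {"commands": [{"tx": -1, "ty": 0.78, "tz": -0.3, "twist": -0.3}, {"tx": -1, "ty": 0.78, "tz": -0.3, "twist": -0.3}, {"tx": -1, "ty": 0.78, "tz": -0.3, "twist": -0.3}, {"tx": -1, "ty": 0.78, "tz": -0.3, "twist": -0.3}, {"tx": -1, "ty": 0.78, "tz": -0.3, "twist": -0.3}, {"tx": -1, "ty": 0.78, "tz": -0.3, "twist": -0.3}, {"tx": -1, "ty": 0.78, "tz": -0.3, "twist": -0.3}, {"tx": -1, "ty": 0.78, "tz": -0.3, "twist": -0.3}]}}

```text
t: 1.77
eef_pos: [0.4268, -0.3317, 0.3027]
ee_rot: [-3.14, -0.0, -1.766]
force: [0.5, 0.0, 0.3]
width: 0.0873
gripper_force: 0.0
```

```bash
python3 - <<'E'
from h import *
print(get_state()["eef_pos"],to([.52,.15,.3],-.48))
E
```

```text
[ 0.42676937 -0.33165834  0.30272651] [-1.9624  0.0073  0.0107 -0.4093]
```

>>> {"method": "arm_command", "body": {"commands": [{"tx": -1, "ty": 0, "tz": 0, "twist": -0.3}, {"tx": -1, "ty": 0, "tz": 0, "twist": -0.3}, {"tx": -1, "ty": 0, "tz": 0, "twist": -0.3}, {"tx": -1, "ty": 0, "tz": 0, "twist": -0.3}, {"tx": -1, "ty": 0, "tz": 0, "twist": -0.3}, {"tx": -1, "ty": 0, "tz": 0, "twist": -0.3}, {"tx": -1, "ty": 0, "tz": 0, "twist": -0.3}, {"tx": -1, "ty": 0, "tz": 0, "twist": -0.3}]}}

```text
t: 2.43
eef_pos: [0.4767, -0.0864, 0.3018]
ee_rot: [-3.141, -0.0, -0.819]
force: [-0.7, -0.6, 0.2]
width: 0.0874
gripper_force: 0.0
```

```bash
python3 - <<'E'
from h import *
print(get_state()["eef_pos"],to([.45,.27,.32],-.48))
E
```

```text
[ 0.476673   -0.08636255  0.30182666] [-1.1141 -0.8956 -0.0724 -0.1079]
```

>>> {"method": "arm_command", "body": {"commands": [{"tx": -1, "ty": -0.9, "tz": -0.1, "twist": -0.108}, {"tx": -1, "ty": -0.9, "tz": -0.1, "twist": -0.108}, {"tx": -1, "ty": -0.9, "tz": -0.1, "twist": -0.108}, {"tx": -1, "ty": -0.9, "tz": -0.1, "twist": -0.108}, {"tx": -1, "ty": -0.9, "tz": -0.1, "twist": -0.108}, {"tx": -1, "ty": -0.9, "tz": -0.1, "twist": -0.108}, {"tx": -1, "ty": -0.9, "tz": -0.1, "twist": -0.108}, {"tx": -1, "ty": -0.9, "tz": -0.1, "twist": -0.108}]}}

```text
t: 3.1
eef_pos: [0.4732, 0.2455, 0.3269]
ee_rot: [-3.141, -0.0, -0.491]
force: [0.7, 0.6, -0.1]
width: 0.0875
gripper_force: 0.0
```

>>> {"method": "arm_command", "body": {"commands": [{"tx": -0.1, "ty": 0, "tz": 0, "twist": 0}, {"tx": -0.1, "ty": 0, "tz": 0, "twist": 0}, {"tx": -0.1, "ty": 0, "tz": 0, "twist": 0}, {"tx": -0.1, "ty": 0, "tz": 0, "twist": 0}, {"tx": -0.1, "ty": 0, "tz": 0, "twist": 0}, {"tx": -0.1, "ty": 0, "tz": 0, "twist": 0}, {"tx": -0.1, "ty": 0, "tz": 0, "twist": 0}, {"tx": -0.1, "ty": 0, "tz": 0, "twist": 0}]}}

```text
t: 3.77
eef_pos: [0.4521, 0.2546, 0.3263]
ee_rot: [-3.141, -0.0, -0.493]
force: [0.3, 0.0, -0.0]
width: 0.0878
gripper_force: 0.0
```

```bash
python3 - <<'E'
from h import *
np.set_printoptions(precision=4,suppress=True)
c=calibration("wrist");im=grab_frame("wrist");save(im,"w1.png")
for q,z in dict(square_stock=.054,square_heel=.036,tray_top=.036,stamp_red_mid=.068,stamp_green_mid=.068,square=.036).items():
    for d in spot_point(q,"wrist")[:2]: print(q,round(d["score"],2),np.round(d["uv"],1),onz(d["uv"],c,z))
s=get_state();print(s["t"],s["eef_pos"],s["ee_rot"])
E
```

```text
square_stock 0.71 [307.8 288.6] [0.2133 0.2824 0.054 ]
square_stock 0.61 [218.6 182.2] [0.4429 0.3219 0.054 ]
square_heel 0.71 [226.8 212.2] [0.3904 0.3394 0.036 ]
tray_top 0.85 [214.1 158.4] [0.476  0.3133 0.036 ]
stamp_red_mid 0.59 [159.5 114.5] [0.5673 0.3424 0.068 ]
stamp_green_mid 0.85 [362.   98.6] [0.4549 0.0877 0.068 ]
stamp_green_mid 0.76 [221.6  89.3] [0.5554 0.2504 0.068 ]
square 0.71 [306.5 282.5] [0.2128 0.2818 0.036 ]
square 0.69 [223.7 178.6] [0.4412 0.3161 0.036 ]
4.1167 [0.4518 0.2552 0.3263] [-3.1416 -0.     -0.4916]
```

View pics/w1.png

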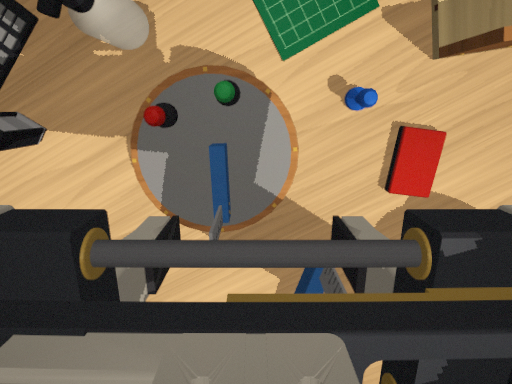

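The wrist view shows the stock from its tail at (218,144) to the blade end at (222,222). The stamps are at (160,115) and (226,92), clear of the finger path.

```bash
cat >> h.py <<'E'
def fit(box,x0,views,mask,zb,S=4):
    "fit x,y,yaw of box corners (local Nx3) standing at zb by silhouette IoU in the views"
    from scipy.optimize import minimize
    M=[]
    for im,c in views:
        u0=proj([x0[0],x0[1],zb],c);X,Y=[int(max(0,v-70)) for v in u0]
        m=mask(im)[Y:Y+140,X:X+140];u=u0-[X,Y]
        n,l,st,_=cv2.connectedComponentsWithStats(m)
        k=max(range(1,n),key=lambda i:st[i,4]-20*np.min(np.hypot(*(np.argwhere(l==i)[:,::-1]-u).T)))
        m=cv2.resize((l==k).astype(np.float32),None,fx=S,fy=S,interpolation=1)
        M.append((m,c,X,Y))
    def cost(p,out=False):
        cs,sn=np.cos(p[2]),np.sin(p[2]);Q=box@np.array([[cs,sn,0],[-sn,cs,0],[0,0,1]])+[p[0],p[1],zb]
        r=[]
        for m,c,X,Y in M:
            U=np.array([(proj(q,c)-[X,Y]+.5)*S-.5 for q in Q])
            h=cv2.convexHull((U*16).round().astype(np.int32))
            g=np.zeros(m.shape,np.uint8);cv2.fillConvexPoly(g,h,255,cv2.LINE_AA,4);g=g/255.
            r.append(np.minimum(g,m).sum()/np.maximum(g,m).sum())
        return r if out else -np.mean(r)
    b=None
    for d in (.01,.004):
        x=x0 if b is None else b.x
        b=minimize(cost,x,method="Nelder-Mead",options=dict(initial_simplex=np.array([x]+[np.add(x,np.eye(3)[i]*[d,d,8*d]) for i in range(3)]),xatol=1e-5,fatol=1e-6,maxiter=300))
    return b.x,np.round(cost(b.x,True),3)
def boxc(a,b): return np.array([[x,y,z] for x in(a[0],b[0]) for y in(a[1],b[1]) for z in(a[2],b[2])],float)
def blue(im):
    h=cv2.cvtColor(im,cv2.COLOR_RGB2HSV);return cv2.inRange(h,(100,110,25),(125,255,255))
STOCK=boxc((-.0575,-.011,0),(.0575,.011,.036))
E
python3 - <<'E'
from h import *
np.set_printoptions(precision=4,suppress=True)
V=[(grab_frame(n),calibration(n)) for n in("wrist","scene","side")]
for v in (V,V[:1],V[1:2],V[2:]): print(*fit(STOCK,[.443,.32,2.7],v,blue,.036))
E
```

```text
[0.4412 0.3206 2.684 ] [0.839 0.629 0.742]
[0.4418 0.3201 2.6773] [0.843]
[0.4379 0.3222 2.7349] [0.653]
[0.4393 0.3234 2.6512] [0.757]
```

```bash
python3 - <<'E'
from h import *
print(to([.4684,.3066,.15],-.4600))
E
```

```text
[-0.0382 -0.2123  0.7051 -0.01  ]
```

>>> {"method": "arm_command", "body": {"commands": [{"tx": -0.038, "ty": -0.212, "tz": 0.1, "twist": -0.01}, {"tx": -0.038, "ty": -0.212, "tz": 0.2, "twist": -0.01}, {"tx": -0.038, "ty": -0.212, "tz": 0.35, "twist": -0.01}, {"tx": -0.038, "ty": -0.212, "tz": 0.5, "twist": -0.01}, {"tx": -0.038, "ty": -0.212, "tz": 0.62, "twist": -0.01}, {"tx": -0.038, "ty": -0.212, "tz": 0.7, "twist": -0.01}, {"tx": -0.038, "ty": -0.212, "tz": 0.7, "twist": -0.01}, {"tx": -0.038, "ty": -0.212, "tz": 0.7, "twist": -0.01}], "claw": 0.6}}

```text
t: 4.93
eef_pos: [0.4683, 0.3061, 0.1509]
ee_rot: [3.139, 0.0, -0.46]
force: [-0.0, 0.4, 1.9]
width: 0.0527
gripper_force: 0.0
```

```bash
python3 - <<'E'
from h import *
np.set_printoptions(precision=4,suppress=True)
s=get_state();c=calibration("wrist");im=grab_frame("wrist");save(im,"w2.png")
f,q=fit(STOCK,[.4415,.32,2.68],[(im,c)],blue,.036);print(f,q,s["eef_pos"],s["ee_rot"])
g=f[:2]-.03*np.array([np.cos(f[2]),np.sin(f[2])]);print(g,to([*g,.04],f[2]-np.pi))
E
```

```text
[0.4413 0.3207 2.6809] [0.66] [0.4683 0.3061 0.1509] [ 3.1394  0.     -0.4598]
[0.4681 0.3073] [-0.0045  0.0005  0.4494  0.0003]
```

View pics/w2.png

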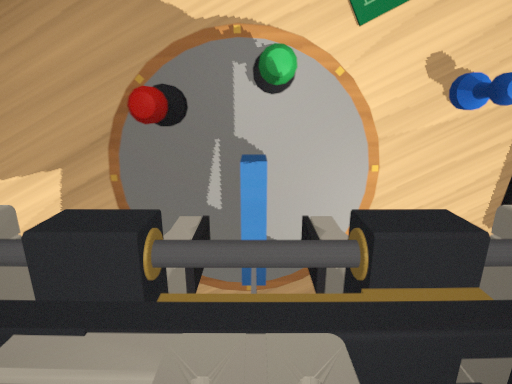

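The stock is centred at column 254 between the fingers (205 and 305) and aligned with the tool, so I'll descend.

>>> {"method": "arm_command", "body": {"commands": [{"tx": 0, "ty": 0, "tz": 0.08, "twist": 0}, {"tx": 0, "ty": 0, "tz": 0.16, "twist": 0}, {"tx": 0, "ty": 0, "tz": 0.24, "twist": 0}, {"tx": 0, "ty": 0, "tz": 0.31, "twist": 0}, {"tx": 0, "ty": 0, "tz": 0.37, "twist": 0}, {"tx": 0, "ty": 0, "tz": 0.41, "twist": 0}, {"tx": 0, "ty": 0, "tz": 0.435, "twist": 0}, {"tx": 0, "ty": 0, "tz": 0.435, "twist": 0}]}}

```text
t: 5.65
eef_pos: [0.4686, 0.3067, 0.0426]
ee_rot: [-3.141, -0.0, -0.46]
force: [-0.4, 0.3, 0.6]
width: 0.0524
gripper_force: 0.0
```

>>> {"method": "arm_command", "body": {"commands": [{"tx": 0, "ty": 0, "tz": 0, "twist": 0}, {"tx": 0, "ty": 0, "tz": 0, "twist": 0}, {"tx": 0, "ty": 0, "tz": 0, "twist": 0}, {"tx": 0, "ty": 0, "tz": 0, "twist": 0}, {"tx": 0, "ty": 0, "tz": 0, "twist": 0}, {"tx": 0, "ty": 0, "tz": 0, "twist": 0}, {"tx": 0, "ty": 0, "tz": 0, "twist": 0}, {"tx": 0, "ty": 0, "tz": 0, "twist": 0}], "claw": 0.3, "grip_force": 10}}

```text
t: 6.32
eef_pos: [0.4685, 0.3065, 0.0426]
ee_rot: [-3.142, -0.0, -0.46]
force: [-0.9, -0.1, 0.7]
width: 0.0264
gripper_force: 0.0
```

>>> {"method": "arm_command", "body": {"commands": [{"tx": 0, "ty": 0, "tz": 0, "twist": 0}, {"tx": 0, "ty": 0, "tz": 0, "twist": 0}, {"tx": 0, "ty": 0, "tz": 0, "twist": 0}, {"tx": 0, "ty": 0, "tz": 0, "twist": 0}, {"tx": 0, "ty": 0, "tz": 0, "twist": 0}, {"tx": 0, "ty": 0, "tz": 0, "twist": 0}, {"tx": 0, "ty": 0, "tz": 0, "twist": 0}, {"tx": 0, "ty": 0, "tz": 0, "twist": 0}], "claw": 0.1, "grip_force": 40}}

```text
t: 6.98
eef_pos: [0.4685, 0.3065, 0.0425]
ee_rot: [-3.141, -0.0, -0.46]
force: [0.9, 0.4, -0.9]
width: 0.0217
gripper_force: 40.0
```

>>> {"method": "arm_command", "body": {"commands": [{"tx": 0, "ty": 0, "tz": -0.02, "twist": 0}, {"tx": 0, "ty": 0, "tz": -0.05, "twist": 0}, {"tx": 0, "ty": 0, "tz": -0.1, "twist": 0}, {"tx": 0, "ty": 0, "tz": -0.2, "twist": 0}, {"tx": 0, "ty": 0, "tz": -0.32, "twist": 0}, {"tx": 0, "ty": 0, "tz": -0.44, "twist": 0}, {"tx": 0, "ty": 0, "tz": -0.56, "twist": 0}, {"tx": 0, "ty": 0, "tz": -0.64, "twist": 0}]}}

```text
t: 7.65
eef_pos: [0.4687, 0.3065, 0.2061]
ee_rot: [-3.139, -0.001, -0.46]
force: [0.5, 0.7, -3.4]
width: 0.0216
gripper_force: 40.0
```

```bash
python3 - <<'E'
from h import *
np.set_printoptions(precision=4,suppress=True)
V=[]
for n in("wrist","scene","side"):
    c=calibration(n);im=grab_frame(n);save(im,n+"3.png");V.append((im,c))
    print(n,[(round(d["score"],2),np.round(d["uv"],1),onz(d["uv"],c,z)[:2]) for q,z in (("rack_corner",.018),("rack_base",0),("mat_top",.003)) for d in spot_point(q,n)[:1]])
    d=regions_of("rack_base",n)[:1]
    if d: np.save("rb_"+n,d[0]["region"])
    d=regions_of("rack_panel",n)[:1]
    if d: np.save("rp_"+n,d[0]["region"])
s=get_state();print(s["eef_pos"],s["force"],s["moment"])
o=[np.load("rb_scene.npy"),np.load("rp_scene.npy")]
im=V[1][0].copy();
for m,col in zip(o,((0,255,0),(255,0,0))):
    k,_=cv2.findContours(m.astype(np.uint8),0,1);cv2.drawContours(im,k,-1,col,1)
a=cv2.resize(im[140:290,110:250],(560,600),interpolation=0);save(a,"rk.png")
E
```

```text
wrist [(0.53, array([171.1, 109.7]), array([0.5716, 0.363 ])), (0.22, array([270.9,  74. ]), array([0.5569, 0.2426]))]
scene [(0.94, array([173.2, 197.2]), array([ 0.4337, -0.1539])), (0.94, array([161.5, 233.4]), array([ 0.5312, -0.1775])), (0.58, array([263.4, 264.5]), array([0.6219, 0.0808]))]
side [(0.84, array([200.8, 184.8]), array([0.6306, 0.0722]))]
[0.4684 0.3064 0.2025] [ 0.6101  0.0526 -3.1822] [-0.1523 -0.0006 -0.0495]
```

View pics/rk.png

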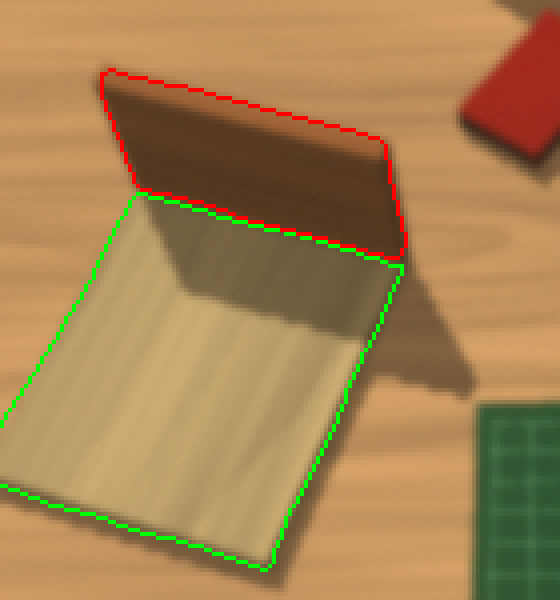

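The picture shows the rack's inside joint line from about scene (144.5,187.5) to (210.5,205.5). The square is in the gripper, measured weight about 3.2 N. Next I move over the rack.

```bash
python3 - <<'E'
from h import *
np.set_printoptions(precision=4,suppress=True)
c=calibration("scene");a=onz((144.5,187.5),c,.018);b=onz((210.5,205.5),c,.018);d=a-b
print(a,b,(a+b)/2,np.linalg.norm(d),"xyaw",np.arctan2(d[1],d[0])-np.pi/2+2*np.pi)
print(to([.576,-.187,.22],-.24))
E
```

```text
[ 0.4015 -0.2338  0.018 ] [ 0.461  -0.0542  0.018 ] [ 0.4312 -0.144   0.018 ] 0.18920258527792636 xyaw 2.8219605539254586
[ 1.262   1.5774 -0.07   -0.0701]
```

>>> {"method": "arm_command", "body": {"commands": [{"tx": 0.03, "ty": 0.04, "tz": -0.07, "twist": -0.01}, {"tx": 0.1, "ty": 0.125, "tz": -0.07, "twist": -0.02}, {"tx": 0.19, "ty": 0.24, "tz": -0.07, "twist": -0.03}, {"tx": 0.28, "ty": 0.35, "tz": -0.07, "twist": -0.04}, {"tx": 0.37, "ty": 0.46, "tz": -0.07, "twist": -0.05}, {"tx": 0.46, "ty": 0.575, "tz": -0.07, "twist": -0.056}, {"tx": 0.55, "ty": 0.69, "tz": -0.07, "twist": -0.056}, {"tx": 0.64, "ty": 0.8, "tz": -0.07, "twist": -0.056}]}}

```text
t: 9.22
eef_pos: [0.523, 0.0545, 0.2204]
ee_rot: [-3.141, -0.001, -0.284]
force: [1.2, 0.4, -3.7]
width: 0.0218
gripper_force: 40.0
```

```bash
python3 - <<'E'
from h import *
print(get_state()["eef_pos"],to([.576,-.187,.22],-.3))
E
```

```text
[0.52298628 0.05446894 0.22038356] [0.474  0.8679 0.0013 0.0052]
```

>>> {"method": "arm_command", "body": {"commands": [{"tx": 0.06, "ty": 0.1, "tz": 0, "twist": 0.005}, {"tx": 0.12, "ty": 0.22, "tz": 0, "twist": 0.005}, {"tx": 0.19, "ty": 0.35, "tz": 0, "twist": 0.005}, {"tx": 0.26, "ty": 0.48, "tz": 0, "twist": 0.005}, {"tx": 0.33, "ty": 0.61, "tz": 0, "twist": 0.005}, {"tx": 0.4, "ty": 0.73, "tz": 0, "twist": 0.005}, {"tx": 0.45, "ty": 0.82, "tz": 0, "twist": 0.005}, {"tx": 0.47, "ty": 0.86, "tz": 0, "twist": 0.005}]}}

```text
t: 9.88
eef_pos: [0.5759, -0.1863, 0.2197]
ee_rot: [3.141, 0.0, -0.302]
force: [1.5, 0.9, -4.1]
width: 0.0217
gripper_force: 40.0
```

```bash
python3 - <<'E'
from h import *
np.set_printoptions(precision=4,suppress=True)
s=get_state();c=calibration("wrist");im=grab_frame("wrist");print(s["eef_pos"],s["ee_rot"])
for q,z in (("rack_corner",.018),("rack_base",0)):
    for d in spot_point(q,"wrist")[:1]: print(q,d["score"],d["uv"],onz(d["uv"],c,z))
for q in("rack_base","rack_panel"):
    for d in regions_of(q,"wrist")[:1]:
        np.save(q+"_w",d["region"]);k,_=cv2.findContours(d["region"].astype(np.uint8),0,1);cv2.drawContours(im,k,-1,(0,255,0) if q[-1]=="e" else (255,0,0),1)
save(im,"w4.png")
E
```

```text
[ 0.5759 -0.1863  0.2197] [ 3.141   0.     -0.3023]
rack_corner 0.5 [255.9, 289.4] [ 0.4066 -0.1353  0.018 ]
```

View pics/w4.png

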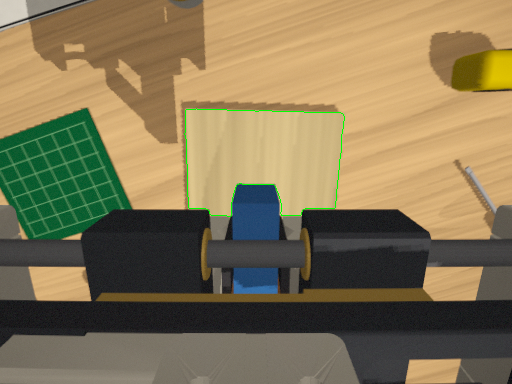

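The wrist view shows the board's far edge from (184,109) to (344,113), with the gripped stock's tail centred at about (256,185).

```bash
python3 - <<'E'
from h import *
np.set_printoptions(precision=4,suppress=True)
c=calibration("wrist");m=np.load("rack_base_w.npy").copy()
def line(pts):  # world line fit on z=.018
    P=np.array([onz(p,c,.018)[:2] for p in pts]);o=P.mean(0);u,s,v=np.linalg.svd(P-o);return o,v[0],s[1]/len(P)**.5
top=[(x,np.argmax(m[:,x])) for x in range(192,338)]
lef=[(np.argmax(m[y]),y) for y in range(118,205)]
rig=[(511-np.argmax(m[y,::-1])+1,y) for y in range(118,205)]
top=[(x+.0,y-.0) for x,y in top]
T,L,R=line(top),line(lef),line(rig)
for n,(o,v,r) in zip("TLR",(T,L,R)): print(n,o,np.degrees(np.arctan2(v[1],v[0]))%180,r)
def X(A,B): t=np.linalg.solve(np.c_[A[1],-B[1]],B[0]-A[0]);return A[0]+t[0]*A[1]
a,b=X(T,L),X(T,R);d=a-b;w=np.linalg.norm(d);n=np.array([-d[1],d[0]])/w;mid=(a+b)/2
print(a,b,w,"xyaw",np.arctan2(n[1],n[0]),"corner",mid+.215*n,"pred scene",proj([*(mid+.215*n),.018],calibration("scene")))
# scene: hull of rack silhouette fit
ms=(np.load("rb_scene.npy")|np.load("rp_scene.npy")).astype(np.uint8)
im=cv2.imread("pics/scene3.png")[:,:,::-1]
B=boxc((-.215,-.095,0),(0,.095,.018))
print(fit(B,[.433,-.148,2.85],[(im,calibration("scene"))],lambda i:np.load("rb_scene.npy").astype(np.uint8)*255,0.))
E
```

```text
T [ 0.6347 -0.2128] 71.4874506150009 0.0003607434845758684
L [ 0.6045 -0.1025] 161.51963145501588 0.00043821622462768815
R [ 0.5483 -0.285 ] 161.5028855319367 0.0004578440922898984
[ 0.6649 -0.1227] [ 0.6043 -0.3037] 0.19089364720513452 xyaw 2.8184877138835076 corner [ 0.4307 -0.1449] pred scene [176.6992 196.2114]
(array([ 0.4304, -0.1472,  2.8135]), array([0.981]))
```

```bash
python3 - <<'E'
from h import *
print(to([.5331,-.1792,.05],-.3233),get_state()["eef_pos"])
E
```

```text
[-0.165   0.0377  0.6798  0.0075] [ 0.57530207 -0.18244505  0.21995257]
```

```bash
python3 - <<'E'
from h import *
np.set_printoptions(precision=4,suppress=True)
s=get_state();c=calibration("wrist");im=grab_frame("wrist");s2=get_state();print(s["eef_pos"],s2["eef_pos"],s["ee_rot"],s2["qd"])
m=regions_of("rack_base","wrist")[0]["region"]
def line(pts):
    P=np.array([onz(p,c,.018)[:2] for p in pts]);o=P.mean(0);u,S,v=np.linalg.svd(P-o);return o,v[0]
T=line([(x,np.argmax(m[:,x])) for x in range(196,332)]);L=line([(np.argmax(m[y]),y) for y in range(120,200)]);R=line([(512-np.argmax(m[y,::-1]),y) for y in range(120,200)])
def X(A,B): t=np.linalg.solve(np.c_[A[1],-B[1]],B[0]-A[0]);return A[0]+t[0]*A[1]
a,b=X(T,L),X(T,R);d=a-b;w=np.linalg.norm(d);n=np.array([-d[1],d[0]])/w;k=(a+b)/2+.215*n
print(w,np.arctan2(n[1],n[0]),k)
y=np.arctan2(n[1],n[0])-np.pi;g=k-.108*n;print(g,to([*g,.05],y))
E
```

```text
[ 0.5753 -0.1824  0.22  ] [ 0.5754 -0.1821  0.2201] [-3.1413  0.0002 -0.2998] [ 0.0063 -0.0056 -0.0004  0.0018 -0.0006  0.0022]
0.19040615066684172 2.8100095008757777 [ 0.4314 -0.1472]
[ 0.5335 -0.1824] [-0.1601  0.0508  0.6808  0.0105]
```

>>> {"method": "arm_command", "body": {"commands": [{"tx": -0.02, "ty": 0.01, "tz": 0.08, "twist": 0.0095}, {"tx": -0.04, "ty": 0.02, "tz": 0.18, "twist": 0.0095}, {"tx": -0.08, "ty": 0.03, "tz": 0.3, "twist": 0.0095}, {"tx": -0.12, "ty": 0.04, "tz": 0.42, "twist": 0.0095}, {"tx": -0.16, "ty": 0.05, "tz": 0.52, "twist": 0.0095}, {"tx": -0.16, "ty": 0.05, "tz": 0.6, "twist": 0.0095}, {"tx": -0.16, "ty": 0.05, "tz": 0.65, "twist": 0.0095}, {"tx": -0.16, "ty": 0.05, "tz": 0.68, "twist": 0.0095}]}}

```text
t: 10.9
eef_pos: [0.5328, -0.1822, 0.0487]
ee_rot: [3.141, 0.002, -0.328]
force: [0.4, -1.1, -4.1]
width: 0.0217
gripper_force: 40.0
```

>>> {"method": "arm_command", "body": {"commands": [{"tx": 0, "ty": 0, "tz": 0, "twist": 0}, {"tx": 0, "ty": 0, "tz": 0.01, "twist": 0}, {"tx": 0, "ty": 0, "tz": 0.02, "twist": 0}, {"tx": 0, "ty": 0, "tz": 0.04, "twist": 0}, {"tx": 0, "ty": 0, "tz": 0.06, "twist": 0}, {"tx": 0, "ty": 0, "tz": 0.07, "twist": 0}, {"tx": 0, "ty": 0, "tz": 0.08, "twist": 0}, {"tx": 0, "ty": 0, "tz": 0.08, "twist": 0}]}}

```text
t: 11.57
eef_pos: [0.5332, -0.1833, 0.0294]
ee_rot: [3.141, 0.001, -0.33]
force: [0.2, 0.5, -3.9]
width: 0.0218
gripper_force: 40.0
```

```bash
python3 - <<'E'
from h import *
np.set_printoptions(precision=4,suppress=True)
for n in("side","scene"):
    c=calibration(n);im=grab_frame(n);u=proj([.48,-.16,.08],c).astype(int)
    save(cv2.resize(im[u[1]-55:u[1]+55,u[0]-70:u[0]+70],(700,550),interpolation=2),"r5_%s.png"%n)
s=get_state();print(s["eef_pos"],s["ee_rot"],s["force"],s["moment"]);print(to([.5135,-.1755,.0245],-.3295))
E
```

```text
[ 0.5336 -0.1833  0.03  ] [ 3.1415  0.0001 -0.3298] [ 0.588   0.6687 -3.7061] [-0.1224 -0.0292 -0.0642]
[-0.0861 -0.0035  0.0219 -0.0001]
```

View pics/r5_side.png

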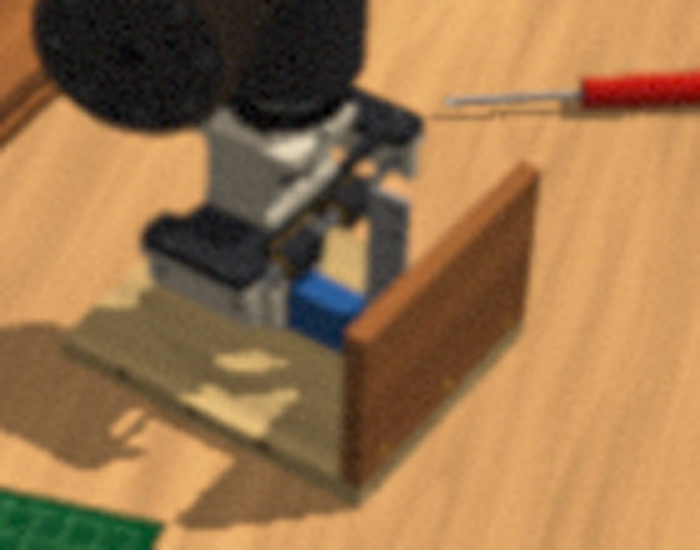

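The side view shows the square just above the base board, upright, with the blade a little short of the panel. I'll lower it gently.

>>> {"method": "arm_command", "body": {"commands": [{"tx": 0, "ty": 0, "tz": 0.003, "twist": 0}, {"tx": 0, "ty": 0, "tz": 0.006, "twist": 0}, {"tx": 0, "ty": 0, "tz": 0.009, "twist": 0}, {"tx": 0, "ty": 0, "tz": 0.012, "twist": 0}, {"tx": 0, "ty": 0, "tz": 0.015, "twist": 0}, {"tx": 0, "ty": 0, "tz": 0.018, "twist": 0}, {"tx": 0, "ty": 0, "tz": 0.02, "twist": 0}, {"tx": 0, "ty": 0, "tz": 0.02, "twist": 0}]}}

```text
t: 12.33
eef_pos: [0.5335, -0.1833, 0.0249]
ee_rot: [3.142, 0.0, -0.33]
force: [-0.8, 0.2, -3.3]
width: 0.0218
gripper_force: 40.0
```

>>> {"method": "arm_command", "body": {"commands": [{"tx": 0, "ty": 0, "tz": 0.001, "twist": 0}, {"tx": 0, "ty": 0, "tz": 0.002, "twist": 0}, {"tx": 0, "ty": 0, "tz": 0.003, "twist": 0}, {"tx": 0, "ty": 0, "tz": 0.003, "twist": 0}, {"tx": 0, "ty": 0, "tz": 0.003, "twist": 0}, {"tx": 0, "ty": 0, "tz": 0.003, "twist": 0}, {"tx": 0, "ty": 0, "tz": 0.003, "twist": 0}, {"tx": 0, "ty": 0, "tz": 0.003, "twist": 0}]}}

```text
t: 13.0
eef_pos: [0.5337, -0.1833, 0.0245]
ee_rot: [-3.142, -0.0, -0.33]
force: [-1.6, 1.1, 3.0]
width: 0.0216
gripper_force: 40.0
```

>>> {"method": "arm_command", "body": {"commands": [{"tx": -0.01, "ty": 0, "tz": 0, "twist": 0}, {"tx": -0.02, "ty": 0, "tz": 0, "twist": 0}, {"tx": -0.03, "ty": 0, "tz": 0, "twist": 0}, {"tx": -0.04, "ty": 0, "tz": 0, "twist": 0}, {"tx": -0.05, "ty": 0, "tz": 0, "twist": 0}, {"tx": -0.06, "ty": 0, "tz": 0, "twist": 0}, {"tx": -0.065, "ty": 0, "tz": 0, "twist": 0}, {"tx": -0.065, "ty": 0, "tz": 0, "twist": 0}]}}

```text
t: 13.67
eef_pos: [0.5182, -0.1779, 0.0246]
ee_rot: [-3.141, -0.0, -0.33]
force: [1.8, 0.3, 3.6]
width: 0.0217
gripper_force: 40.0
```

>>> {"method": "arm_command", "body": {"commands": [{"tx": -0.002, "ty": 0, "tz": 0, "twist": 0}, {"tx": -0.004, "ty": 0, "tz": 0, "twist": 0}, {"tx": -0.006, "ty": 0, "tz": 0, "twist": 0}, {"tx": -0.008, "ty": 0, "tz": 0, "twist": 0}, {"tx": -0.01, "ty": 0, "tz": 0, "twist": 0}, {"tx": -0.01, "ty": 0, "tz": 0, "twist": 0}, {"tx": -0.01, "ty": 0, "tz": 0, "twist": 0}, {"tx": -0.01, "ty": 0, "tz": 0, "twist": 0}]}}

```text
t: 14.33
eef_pos: [0.5163, -0.1772, 0.0245]
ee_rot: [-3.141, -0.001, -0.33]
force: [5.3, -2.1, 3.5]
width: 0.0218
gripper_force: 40.0
```

>>> {"method": "arm_command", "body": {"commands": [{"tx": -0.001, "ty": 0, "tz": 0, "twist": 0}, {"tx": -0.002, "ty": 0, "tz": 0, "twist": 0}, {"tx": -0.002, "ty": 0, "tz": 0, "twist": 0}, {"tx": -0.002, "ty": 0, "tz": 0, "twist": 0}, {"tx": -0.002, "ty": 0, "tz": 0, "twist": 0}, {"tx": -0.002, "ty": 0, "tz": 0, "twist": 0}, {"tx": -0.002, "ty": 0, "tz": 0, "twist": 0}, {"tx": -0.002, "ty": 0, "tz": 0, "twist": 0}]}}

```text
t: 15.0
eef_pos: [0.5159, -0.1771, 0.0245]
ee_rot: [-3.141, -0.001, -0.33]
force: [4.7, -2.3, 4.8]
width: 0.022
gripper_force: 40.0
```

```bash
python3 - <<'E'
from h import *
np.set_printoptions(precision=4,suppress=True)
c=calibration("scene");im=grab_frame("scene");u=proj([.45,-.15,.07],c).astype(int)
save(cv2.resize(im[u[1]-50:u[1]+50,u[0]-65:u[0]+65],(780,600),interpolation=2),"r6.png")
for _ in range(3): s=get_state();print(s["eef_pos"],s["ee_rot"],s["force"],s["moment"]);grab_frame("side")
E
```

```text
[ 0.5158 -0.1771  0.0245] [-3.1414 -0.0009 -0.3296] [ 5.6585 -1.4781  4.4529] [-0.616  -1.5076  0.0721]
[ 0.5158 -0.1771  0.0245] [-3.1414 -0.0009 -0.3296] [ 4.3685 -1.2178  5.2642] [-0.5899 -1.5294 -0.0186]
[ 0.5159 -0.1771  0.0245] [-3.1415 -0.0009 -0.3295] [ 5.2692 -0.9799  4.9876] [-0.5737 -1.4513  0.0584]
```

View pics/r6.png

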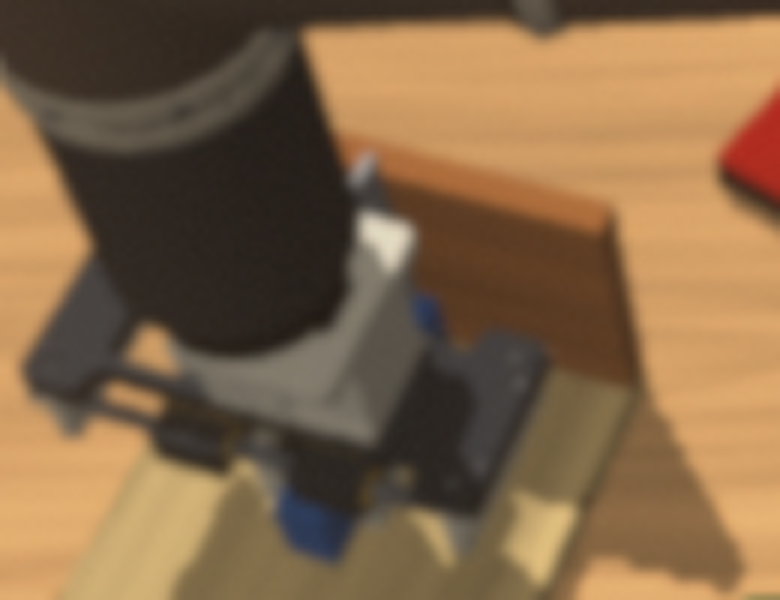

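The blade is at or very near the panel. The force did not rise over that step, so it is probably board friction. I'll push on in small steps.

>>> {"method": "arm_command", "body": {"commands": [{"tx": -0.001, "ty": 0, "tz": 0, "twist": 0}, {"tx": -0.002, "ty": 0, "tz": 0, "twist": 0}, {"tx": -0.003, "ty": 0, "tz": 0, "twist": 0}, {"tx": -0.004, "ty": 0, "tz": 0, "twist": 0}, {"tx": -0.004, "ty": 0, "tz": 0, "twist": 0}, {"tx": -0.004, "ty": 0, "tz": 0, "twist": 0}, {"tx": -0.004, "ty": 0, "tz": 0, "twist": 0}, {"tx": -0.004, "ty": 0, "tz": 0, "twist": 0}]}}

```text
t: 15.87
eef_pos: [0.5149, -0.1767, 0.0245]
ee_rot: [-3.141, -0.001, -0.33]
force: [3.9, -1.5, 5.6]
width: 0.022
gripper_force: 40.0
```

>>> {"method": "arm_command", "body": {"commands": [{"tx": -0.001, "ty": 0, "tz": 0, "twist": 0}, {"tx": -0.002, "ty": 0, "tz": 0, "twist": 0}, {"tx": -0.003, "ty": 0, "tz": 0, "twist": 0}, {"tx": -0.003, "ty": 0, "tz": 0, "twist": 0}, {"tx": -0.003, "ty": 0, "tz": 0, "twist": 0}, {"tx": -0.003, "ty": 0, "tz": 0, "twist": 0}, {"tx": -0.003, "ty": 0, "tz": 0, "twist": 0}, {"tx": -0.003, "ty": 0, "tz": 0, "twist": 0}]}}

```text
t: 16.53
eef_pos: [0.5146, -0.1766, 0.0245]
ee_rot: [-3.141, -0.001, -0.329]
force: [5.7, -2.2, 3.0]
width: 0.0216
gripper_force: 40.0
```

>>> {"method": "arm_command", "body": {"commands": [{"tx": -0.001, "ty": 0, "tz": 0, "twist": 0}, {"tx": -0.002, "ty": 0, "tz": 0, "twist": 0}, {"tx": -0.003, "ty": 0, "tz": 0, "twist": 0}, {"tx": -0.003, "ty": 0, "tz": 0, "twist": 0}, {"tx": -0.003, "ty": 0, "tz": 0, "twist": 0}, {"tx": -0.003, "ty": 0, "tz": 0, "twist": 0}, {"tx": -0.003, "ty": 0, "tz": 0, "twist": 0}, {"tx": -0.003, "ty": 0, "tz": 0, "twist": 0}]}}

```text
t: 17.2
eef_pos: [0.5146, -0.1764, 0.0245]
ee_rot: [-3.141, -0.003, -0.329]
force: [8.3, -3.1, 0.1]
width: 0.0219
gripper_force: 40.0
```

```bash
python3 - <<'E'
from h import *
np.set_printoptions(precision=4,suppress=True)
F=[]
for _ in range(5): s=get_state();F.append([*s["force"],*s["moment"]]);grab_frame("wrist")
print(s["eef_pos"],s["ee_rot"],np.mean(F,0))
E
```

```text
[ 0.5146 -0.1764  0.0245] [-3.1412 -0.0026 -0.3291] [ 8.4125 -3.4259  0.7673 -1.3732 -2.6394  0.128 ]
```

The panel now stops the square: TCP motion has ended and force along the push has risen to about 9 N. I'll add a touch of downward seating and hold.

>>> {"method": "arm_command", "body": {"commands": [{"tx": 0, "ty": 0, "tz": 0.001, "twist": 0}, {"tx": 0, "ty": 0, "tz": 0.0015, "twist": 0}, {"tx": 0, "ty": 0, "tz": 0.0015, "twist": 0}, {"tx": 0, "ty": 0, "tz": 0.0015, "twist": 0}, {"tx": 0, "ty": 0, "tz": 0.0015, "twist": 0}, {"tx": 0, "ty": 0, "tz": 0.0015, "twist": 0}, {"tx": 0, "ty": 0, "tz": 0.0015, "twist": 0}, {"tx": 0, "ty": 0, "tz": 0.0015, "twist": 0}]}}

```text
t: 18.12
eef_pos: [0.5146, -0.1764, 0.0245]
ee_rot: [-3.141, -0.003, -0.329]
force: [7.1, -3.9, 4.8]
width: 0.022
gripper_force: 40.0
```

>>> {"method": "arm_command", "body": {"commands": [{"tx": 0, "ty": 0, "tz": 0, "twist": 0}, {"tx": 0, "ty": 0, "tz": 0, "twist": 0}, {"tx": 0, "ty": 0, "tz": 0, "twist": 0}, {"tx": 0, "ty": 0, "tz": 0, "twist": 0}, {"tx": 0, "ty": 0, "tz": 0, "twist": 0}, {"tx": 0, "ty": 0, "tz": 0, "twist": 0}, {"tx": 0, "ty": 0, "tz": 0, "twist": 0}, {"tx": 0, "ty": 0, "tz": 0, "twist": 0}]}}

```text
t: 18.78
eef_pos: [0.5146, -0.1764, 0.0245]
ee_rot: [-3.141, -0.003, -0.329]
force: [7.3, -3.9, 5.2]
width: 0.0215
gripper_force: 40.0
```

```bash
python3 - <<'E'
from h import *
np.set_printoptions(precision=4,suppress=True)
c=calibration("side");im=grab_frame("side");u=proj([.46,-.16,.09],c).astype(int)
save(cv2.resize(im[u[1]-30:u[1]+30,u[0]-40:u[0]+40],(800,600),interpolation=2),"r7.png")
F=[]
for _ in range(5): s=get_state();F.append([*s["force"],*s["moment"]]);grab_frame("wrist")
print(s["eef_pos"],s["ee_rot"],np.mean(F,0))
E
```

```text
[ 0.5146 -0.1765  0.0245] [-3.1413 -0.0027 -0.3289] [ 7.4779 -2.9038  4.2608 -1.0945 -2.153   0.1172]
```

View pics/r7.png

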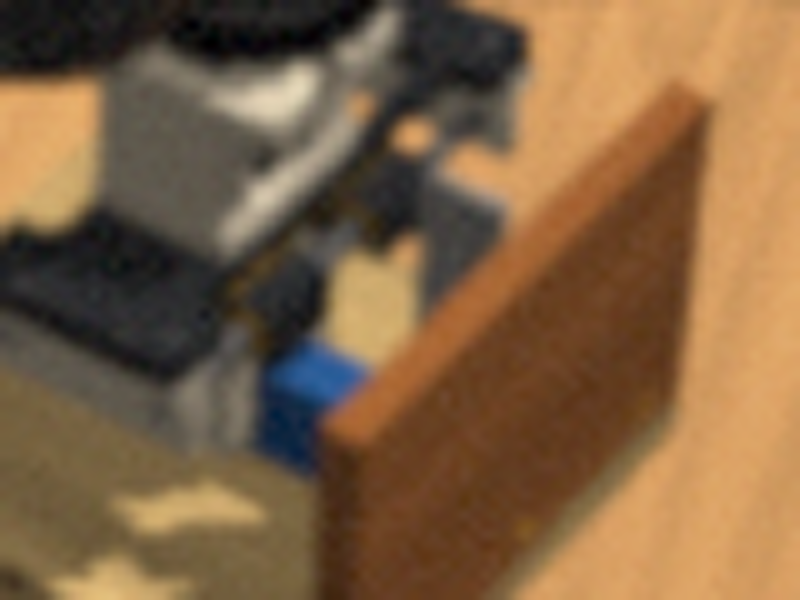

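The side view shows the blade's outer edge against the panel's inside face, with no visible gap. I'll press very slightly more and hold.

>>> {"method": "arm_command", "body": {"commands": [{"tx": -0.001, "ty": 0, "tz": 0.0005, "twist": 0}, {"tx": -0.002, "ty": 0, "tz": 0.0005, "twist": 0}, {"tx": -0.002, "ty": 0, "tz": 0.0005, "twist": 0}, {"tx": -0.002, "ty": 0, "tz": 0.0005, "twist": 0}, {"tx": -0.002, "ty": 0, "tz": 0.0005, "twist": 0}, {"tx": -0.002, "ty": 0, "tz": 0.0005, "twist": 0}, {"tx": -0.002, "ty": 0, "tz": 0.0005, "twist": 0}, {"tx": -0.002, "ty": 0, "tz": 0.0005, "twist": 0}]}}

```text
t: 19.75
eef_pos: [0.5146, -0.1764, 0.0245]
ee_rot: [-3.141, -0.003, -0.329]
force: [7.5, -3.5, 4.5]
width: 0.0217
gripper_force: 40.0
```

>>> {"method": "arm_command", "body": {"commands": [{"tx": 0, "ty": 0, "tz": 0, "twist": 0}, {"tx": 0, "ty": 0, "tz": 0, "twist": 0}, {"tx": 0, "ty": 0, "tz": 0, "twist": 0}, {"tx": 0, "ty": 0, "tz": 0, "twist": 0}, {"tx": 0, "ty": 0, "tz": 0, "twist": 0}, {"tx": 0, "ty": 0, "tz": 0, "twist": 0}, {"tx": 0, "ty": 0, "tz": 0, "twist": 0}, {"tx": 0, "ty": 0, "tz": 0, "twist": 0}]}}

```text
t: 20.42
eef_pos: [0.5146, -0.1764, 0.0245]
ee_rot: [-3.141, -0.003, -0.329]
force: [8.8, -3.7, 3.1]
width: 0.0216
gripper_force: 40.0
```

>>> {"method": "arm_command", "body": {"commands": [{"tx": 0, "ty": 0, "tz": 0, "twist": 0}, {"tx": 0, "ty": 0, "tz": 0, "twist": 0}, {"tx": 0, "ty": 0, "tz": 0, "twist": 0}, {"tx": 0, "ty": 0, "tz": 0, "twist": 0}, {"tx": 0, "ty": 0, "tz": 0, "twist": 0}, {"tx": 0, "ty": 0, "tz": 0, "twist": 0}, {"tx": 0, "ty": 0, "tz": 0, "twist": 0}, {"tx": 0, "ty": 0, "tz": 0, "twist": 0}]}}

```text
t: 21.08
eef_pos: [0.5146, -0.1764, 0.0245]
ee_rot: [-3.141, -0.004, -0.329]
force: [8.3, -4.2, 3.2]
width: 0.0219
gripper_force: 40.0
```

>>> {"method": "arm_command", "body": {"commands": [{"tx": 0.005, "ty": 0, "tz": -0.002, "twist": 0}, {"tx": 0.015, "ty": 0, "tz": -0.005, "twist": 0}, {"tx": 0.03, "ty": 0, "tz": -0.02, "twist": 0}, {"tx": 0.06, "ty": 0, "tz": -0.06, "twist": 0}, {"tx": 0.1, "ty": 0, "tz": -0.14, "twist": 0}, {"tx": 0.14, "ty": 0, "tz": -0.24, "twist": 0}, {"tx": 0.18, "ty": 0, "tz": -0.34, "twist": 0}, {"tx": 0.2, "ty": 0, "tz": -0.42, "twist": 0}]}}

```text
t: 21.75
eef_pos: [0.5591, -0.1925, 0.1291]
ee_rot: [3.141, 0.003, -0.33]
force: [0.1, 0.4, -3.6]
width: 0.0222
gripper_force: 40.0
```

```bash
python3 - <<'E'
from h import *
np.set_printoptions(precision=4,suppress=True)
c=calibration("side");im=grab_frame("side")
from itertools import product
def green(i): return cv2.inRange(cv2.cvtColor(i,cv2.COLOR_RGB2HSV),(50,100,20),(85,255,255))
for n,f in (("scene","pics/scene3.png"),("side","pics/side3.png")):
    im=cv2.imread(f)[:,:,::-1];print(n,*fit(boxc((-.075,-.08,0),(.075,.08,.003)),[.63,.073,.0],[(im.copy(),calibration(n))],green,0.))
s=get_state();print(s["eef_pos"],s["ee_rot"],s["force"])
E
```

```text
scene [0.6258 0.0724 0.0137] [0.895]
side [0.6751 0.0568 0.6244] [0.23]
[ 0.5618 -0.1931  0.1331] [ 3.1415 -0.0027 -0.3295] [ 4.0887 -0.5743  2.0863]
```

```bash
python3 - <<'E'
from h import *
print(get_state()["force"],to([.657,.062,.14],-.33))
E
```

```text
[ 4.08868911 -0.57433233  2.08633603] [ 3.0400e-02 -1.0888e+00 -2.7500e-02  2.0000e-04]
```

>>> {"method": "arm_command", "body": {"commands": [{"tx": 0, "ty": -0.05, "tz": -0.03, "twist": 0}, {"tx": 0, "ty": -0.15, "tz": -0.03, "twist": 0}, {"tx": 0, "ty": -0.28, "tz": -0.03, "twist": 0}, {"tx": 0, "ty": -0.42, "tz": -0.03, "twist": 0}, {"tx": 0.01, "ty": -0.56, "tz": -0.03, "twist": 0}, {"tx": 0.02, "ty": -0.7, "tz": -0.03, "twist": 0}, {"tx": 0.03, "ty": -0.82, "tz": -0.03, "twist": 0}, {"tx": 0.03, "ty": -0.92, "tz": -0.03, "twist": 0}]}}

```text
t: 22.47
eef_pos: [0.6401, 0.0252, 0.1342]
ee_rot: [3.14, 0.004, -0.329]
force: [-0.0, -1.0, -2.9]
width: 0.0218
gripper_force: 40.0
```

>>> {"method": "arm_command", "body": {"commands": [{"tx": 0, "ty": -0.06, "tz": 0, "twist": 0}, {"tx": 0, "ty": -0.11, "tz": 0, "twist": 0}, {"tx": 0, "ty": -0.15, "tz": 0, "twist": 0}, {"tx": 0, "ty": -0.16, "tz": 0, "twist": 0}, {"tx": 0, "ty": -0.16, "tz": 0, "twist": 0}, {"tx": 0, "ty": -0.16, "tz": 0, "twist": 0}, {"tx": 0, "ty": -0.16, "tz": 0, "twist": 0}, {"tx": 0, "ty": -0.16, "tz": 0, "twist": 0}]}}

```text
t: 23.13
eef_pos: [0.6541, 0.0598, 0.1364]
ee_rot: [-3.142, 0.0, -0.331]
force: [-0.6, -0.2, -4.7]
width: 0.0218
gripper_force: 40.0
```

```bash
python3 - <<'E'
from h import *
np.set_printoptions(precision=4,suppress=True)
s=get_state();c=calibration("wrist");im=grab_frame("wrist");save(im,"w8.png")
m=cv2.inRange(cv2.cvtColor(im,cv2.COLOR_RGB2HSV),(50,100,20),(85,255,255))
ys,xs=np.nonzero(m);P=np.array([onz(p,c,.003)[:2] for p in zip(xs,ys)]);print(len(P),P.min(0),P.max(0))
print(s["eef_pos"],s["ee_rot"],s["force"],to([.657,.062,.03],-.33))
E
```

```text
10904 [ 0.5433 -0.0068] [0.7045 0.1528]
[0.6541 0.0598 0.1364] [-3.1415  0.     -0.3309] [-0.5604 -0.2219 -4.6709] [ 0.008  -0.0115  0.426  -0.0002]
```

>>> {"method": "arm_command", "body": {"commands": [{"tx": 0.008, "ty": -0.01, "tz": 0.07, "twist": 0}, {"tx": 0.008, "ty": -0.01, "tz": 0.16, "twist": 0}, {"tx": 0.008, "ty": -0.01, "tz": 0.25, "twist": 0}, {"tx": 0.008, "ty": -0.01, "tz": 0.33, "twist": 0}, {"tx": 0.008, "ty": -0.01, "tz": 0.39, "twist": 0}, {"tx": 0.008, "ty": -0.01, "tz": 0.43, "twist": 0}, {"tx": 0.008, "ty": -0.01, "tz": 0.46, "twist": 0}, {"tx": 0.008, "ty": -0.01, "tz": 0.48, "twist": 0}]}}

```text
t: 23.85
eef_pos: [0.6571, 0.0622, 0.0158]
ee_rot: [3.141, 0.0, -0.33]
force: [0.5, -0.2, -2.9]
width: 0.0216
gripper_force: 40.0
```

>>> {"method": "arm_command", "body": {"commands": [{"tx": 0, "ty": 0, "tz": 0.002, "twist": 0}, {"tx": 0, "ty": 0, "tz": 0.004, "twist": 0}, {"tx": 0, "ty": 0, "tz": 0.006, "twist": 0}, {"tx": 0, "ty": 0, "tz": 0.008, "twist": 0}, {"tx": 0, "ty": 0, "tz": 0.01, "twist": 0}, {"tx": 0, "ty": 0, "tz": 0.012, "twist": 0}, {"tx": 0, "ty": 0, "tz": 0.012, "twist": 0}, {"tx": 0, "ty": 0, "tz": 0.012, "twist": 0}]}}

```text
t: 24.52
eef_pos: [0.6571, 0.0625, 0.0134]
ee_rot: [-3.141, -0.0, -0.33]
force: [-0.4, 0.2, -4.4]
width: 0.0218
gripper_force: 40.0
```

>>> {"method": "arm_command", "body": {"commands": [{"tx": 0, "ty": 0, "tz": 0.002, "twist": 0}, {"tx": 0, "ty": 0, "tz": 0.004, "twist": 0}, {"tx": 0, "ty": 0, "tz": 0.006, "twist": 0}, {"tx": 0, "ty": 0, "tz": 0.008, "twist": 0}, {"tx": 0, "ty": 0, "tz": 0.01, "twist": 0}, {"tx": 0, "ty": 0, "tz": 0.012, "twist": 0}, {"tx": 0, "ty": 0, "tz": 0.013, "twist": 0}, {"tx": 0, "ty": 0, "tz": 0.013, "twist": 0}]}}

```text
t: 25.18
eef_pos: [0.657, 0.0625, 0.0099]
ee_rot: [3.141, 0.0, -0.33]
force: [-0.5, -0.8, -3.5]
width: 0.0216
gripper_force: 40.0
```

>>> {"method": "arm_command", "body": {"commands": [{"tx": 0, "ty": 0, "tz": 0.001, "twist": 0}, {"tx": 0, "ty": 0, "tz": 0.002, "twist": 0}, {"tx": 0, "ty": 0, "tz": 0.003, "twist": 0}, {"tx": 0, "ty": 0, "tz": 0.003, "twist": 0}, {"tx": 0, "ty": 0, "tz": 0.003, "twist": 0}, {"tx": 0, "ty": 0, "tz": 0.003, "twist": 0}, {"tx": 0, "ty": 0, "tz": 0.003, "twist": 0}, {"tx": 0, "ty": 0, "tz": 0.003, "twist": 0}]}}

```text
t: 25.85
eef_pos: [0.6571, 0.0625, 0.0096]
ee_rot: [-3.142, -0.0, -0.33]
force: [-2.7, -0.4, 2.7]
width: 0.0216
gripper_force: 40.0
```

Contact is made, so I'll ease the grip and open.

>>> {"method": "arm_command", "body": {"commands": [{"tx": 0, "ty": 0, "tz": 0, "twist": 0}, {"tx": 0, "ty": 0, "tz": 0, "twist": 0}, {"tx": 0, "ty": 0, "tz": 0, "twist": 0}, {"tx": 0, "ty": 0, "tz": 0, "twist": 0}, {"tx": 0, "ty": 0, "tz": 0, "twist": 0}, {"tx": 0, "ty": 0, "tz": 0, "twist": 0}, {"tx": 0, "ty": 0, "tz": 0, "twist": 0}, {"tx": 0, "ty": 0, "tz": 0, "twist": 0}], "grip_force": 5}}

```text
t: 26.52
eef_pos: [0.6572, 0.0625, 0.0096]
ee_rot: [-3.141, -0.0, -0.33]
force: [-2.9, -0.0, 4.9]
width: 0.022
gripper_force: 5.0
```

>>> {"method": "arm_command", "body": {"commands": [{"tx": 0, "ty": 0, "tz": 0, "twist": 0}, {"tx": 0, "ty": 0, "tz": 0, "twist": 0}, {"tx": 0, "ty": 0, "tz": 0, "twist": 0}, {"tx": 0, "ty": 0, "tz": 0, "twist": 0}, {"tx": 0, "ty": 0, "tz": 0, "twist": 0}, {"tx": 0, "ty": 0, "tz": 0, "twist": 0}, {"tx": 0, "ty": 0, "tz": 0, "twist": 0}, {"tx": 0, "ty": 0, "tz": 0, "twist": 0}], "claw": 0.55}}

```text
t: 27.18
eef_pos: [0.6571, 0.0625, 0.0093]
ee_rot: [-3.142, -0.0, -0.33]
force: [-0.9, -0.3, -0.1]
width: 0.048
gripper_force: 0.0
```

>>> {"method": "arm_command", "body": {"commands": [{"tx": 0, "ty": 0, "tz": -0.01, "twist": 0}, {"tx": 0, "ty": 0, "tz": -0.04, "twist": 0}, {"tx": 0, "ty": 0, "tz": -0.1, "twist": 0}, {"tx": 0, "ty": 0, "tz": -0.2, "twist": 0}, {"tx": 0, "ty": 0, "tz": -0.32, "twist": 0}, {"tx": 0, "ty": 0, "tz": -0.46, "twist": 0}, {"tx": 0, "ty": 0, "tz": -0.6, "twist": 0}, {"tx": 0, "ty": 0, "tz": -0.72, "twist": 0}]}}

```text
t: 27.85
eef_pos: [0.6573, 0.0624, 0.1929]
ee_rot: [-3.14, -0.002, -0.33]
force: [1.6, 0.5, 0.1]
width: 0.0483
gripper_force: 0.0
```

>>> {"method": "arm_command", "body": {"commands": [{"tx": 0, "ty": 0.05, "tz": -0.1, "twist": 0}, {"tx": 0, "ty": 0.15, "tz": -0.1, "twist": 0}, {"tx": 0, "ty": 0.3, "tz": -0.1, "twist": 0}, {"tx": 0, "ty": 0.45, "tz": -0.1, "twist": 0}, {"tx": 0, "ty": 0.6, "tz": -0.1, "twist": 0}, {"tx": 0, "ty": 0.6, "tz": -0.1, "twist": 0}, {"tx": 0, "ty": 0.6, "tz": -0.1, "twist": 0}, {"tx": 0, "ty": 0.6, "tz": -0.1, "twist": 0}]}}

```text
t: 28.52
eef_pos: [0.6086, -0.0796, 0.2151]
ee_rot: [-3.141, -0.001, -0.331]
force: [0.7, -0.0, 0.1]
width: 0.0481
gripper_force: 0.0
```

```bash
python3 - <<'E'
from h import *
im=grab_frame("scene");save(cv2.resize(im[120:320,130:430],(780,520),interpolation=2),"end.png")
print(fit(STOCK,[.628,.072,2.81],[(im,calibration("scene"))],blue,.003))
E
```

```text
(array([0.62276454, 0.07330379, 2.8506819 ]), array([0.663]))
```

View pics/end.png

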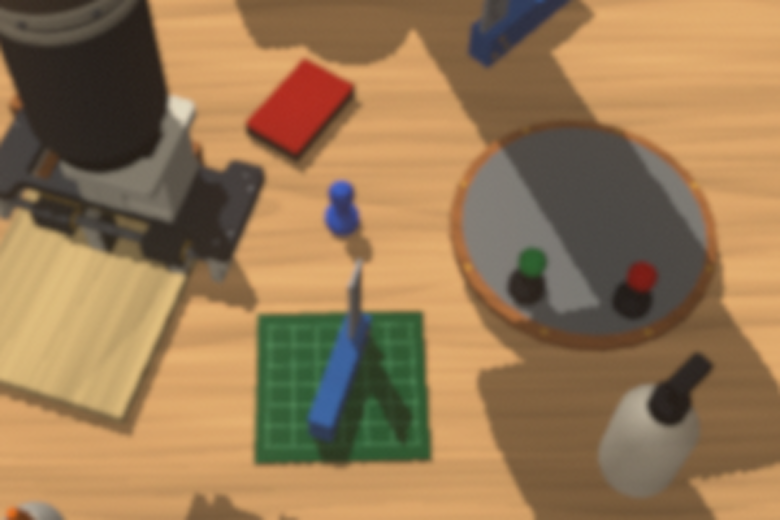

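The square stands upright within the green mat at about crop (340,380). Both stamps stand on the tray at (528,280) and (635,290), and the gripper is clear.

```bash
python3 -c "
from station import *
print(job_done())"
```

```text
the job is handed in; nothing more can be done
None
```

The job is handed in: I lifted the smaller square off the tray, held it against the rack corner for about 4 s at roughly 9 N total push, and set it upright on the green mat, with both stamps still standing on the tray at about 29 s of the 67 s limit; no verdict came back.

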